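Run the side-view camera home and lock its rail clamp

ROBOT

A 6-joint arm with a two-finger parallel gripper is mounted at the origin on the work surface. World frame = base frame: x ahead of the robot, y to its left, z up, the work surface at z = 0. Lengths are in m, angles in rad, forces in N, time in s.
With the tool pointing down it reaches from about 0.3 to 0.875 m from the base axis. Payload 6.4 kg.
Tool frame: the origin (TCP) lies on the centre line of the jaws, within the pads' length; the fingertips stand ctrl.tips_ahead ahead of it and the grasp point (between the pads) is the TCP (ctrl.tips_ahead is the distance from the TCP to the fingertips, in m); z points along the fingers, y is the line along which they close (so a half turn about z gives the same grasp; the last joint's range is limited). The gripper opens to 88 mm and grips with 3 to 60 N. Pads are 18 mm wide; open, the fingers measure 123 mm over their backs; the gripper's body (75 mm by 187 mm) begins 45 mm behind the grasp point.
Start: joints at [-1.52, 0.181, 1.607, -0, 1.354, -0.206], TCP at [0.146, -0.556, 0.258] pointing down, gripper open.
Joint ranges: [-2.99, 2.99], [-0.89, 2.07], [0.3, 2.58], [-1.14, 4.28], [0, 2.63], [-3.12, 3.12]. Speed limits (rad/s): [2.57, 2.57, 3.01, 3.14, 3.14, 3.14].

INTERFACE

Orientations are given as [roll, pitch, yaw] about the fixed x, y, z axes, in that order (R = Rz(yaw) Ry(pitch) Rx(roll)).
In Python, from workcell import ctrl gives the robot as it stands.
- The arm moves only by the tool carry_out, never from a script. Its argument "moves" is a list that holds one entry, the list of rows, each a list of 7 numbers: the shift along the tool's x, y, z scaled (see below), then the turn, a rotation vector about the tool's x, y, z scaled (see below), then the closure, from 0 (fully open) to 1 (shut). A call has 1 to 5 rows; each row shifts and turns the commanded pose from where the row before left it, along the tool's axes as they then stand; what a row does not reach is not made up. The controller multiplies each number of a shift by 4 cm and each number of a turn by 45 degrees. A row lasts 1/10 s, in which the tool goes at most 50 mm and 8.59 degrees, less where a joint would pass 70% of its speed; a pose out of reach is approached as far as the arm can. A call with a number of a shift or a turn outside -1 to 1 is refused whole. A call with a gripper value outside its range is refused whole. The fingers move at their own pace and stop on an object; the grip force is fixed at half the most. Time passes only in rows, so rows that do not move let the fingers close. It gives the time, the measured TCP pose, the force, the opening and the grip force at its end, in the units of the state.
- ctrl.get_state(): the state, without advancing time (a new reading comes with each control period).
- ctrl.snapshot(name): name is "scene" or "top" or "wrist"; returns a dict with "img" (400x640x3 uint8, red, green, blue), "z_map" (400x640 float32, m along the optical axis (not along the pixel's ray), 0 where there is no reading), "mtx" (3x3 intrinsics, pixels), "R" (3x3) and "t" (3): a world point X has camera coordinates R X + t; the wrist camera has in their place "mount" (4x4, takes a point from camera to tool coordinates, whose origin is the TCP and whose axes are the flange's). Camera axes: x right, y down, z forward; pixel columns grow to the right and rows downward; lengths in m; the calibration is good to about 2 mm. A picture is of the moment at which its call begins: read the wrist's pose just before it.
- ctrl.job_done(): hands the job in; it is judged then, once.
Trained networks look in a picture, given as the dict that the camera call returned (one of the last four; its "shot" number tells which), for a name from the list of things; names that differ only in an ending like _2 or _b are one class to them, and where a whole thing is asked for, a point or a joint stands for the part that bears it (a point fixed in the world has none). Each returns a list of dicts, best first, with "score" (0 to 1); they miss things now and then, are a little off and sometimes report something else, mostly with a low value. They report only what shows in the picture. A call takes as long as a camera call.
- ctrl.recognise(name, picture): "location" ([x, y, z] in m, in the coordinates of the camera as it stood for that picture, good to about 4 mm: the middle of the surface that is visible of it).
- ctrl.outline_of(name, picture): "region" (400x640 bool, what is visible of it).
The state is a dict: "clock": time; "q": joint angles; "qvel": joint speeds; "tau": joint torques, N m; "position": TCP position; "eef_rot": TCP orientation; "wrist_force": force on the tool from outside, world axes, zero at the start; "ft_torque": the same for the moment, N m; "gripper_width": finger opening in m; "finger_force": force on a finger pad.
Only numpy, scipy, OpenCV 4.12 (cv2) and the standard library are available. Lean on these libraries where they do the work, as an engineer would, in place of code of your own. Each camera call takes 0.05 s, during which the arm holds its last target. There are 200 camera calls.

TASK

Slide the camera carriage along its rail until it is fully home against the end stop beside the cuvette stand, keeping its clamp lever open while you do so. Then swing the clamp lever all the way round to lock the carriage there, and let go. Leave the other things on the bench where they stand.

Things in the scene. Friction and masses are not known exactly. Their poses are not given: they have to be found in the camera images.
- rail: fixed camera rail: dark steel base plate 12 mm thick (x -75 to +85, y -170 to +250 mm) with an aluminium rail 40 mm wide on it, top at z = 32 mm. Origin on the bench under the rail's centre line; x across the rail (away from the robot at yaw 0), y along it towards the end stop and the cuvette stand (x = 30, y = 180 to 242 mm, 112 mm high), z up.
- carriage (a joint): travel of the camera carriage along the rail's y, in m: 0 parked, 0.12 fully home against the end stop; friction about 2 N with the lever open. The carriage is an aluminium plate 115 x 135 mm, top 46 mm above the bench, carrying the grip and, in front of it, a cream camera box 56 x 70 mm (top at 96 mm) with a black lens towards +y, both at rail x = 30 mm.
- grip (a point): centre of the upright grey grip block at the rear (-y) end of the carriage, 40 mm (rail x) x 14 mm (rail y), from 46 to 91 mm above the bench; this point is at 80 mm. 38 mm free gap to the camera box in front, nothing behind it. Axes parallel to the rail's.
- lever (a joint): angle of the cam clamp lever about its upright pivot on the carriage, in rad: 0 fully open (lever points to the rail's -x), growing clockwise seen from above, 1.6 fully locked against its stop (lever lies along the rail's +y). The cam bites the rail in the last 0.45 rad; the knob then needs about 6 N.
- lever_pivot (a point): on the lever's upright pivot axis, 70 mm above the bench; the pivot rides with the carriage on its near (-x) edge, 34 mm from the rail's centre line.
- lever_knob (a point): middle of the upright round grey knob at the lever's free end: 16 mm diameter, from 52 to 86 mm above the bench; this point is at 70 mm, 75 mm from the pivot axis. The steel lever arm, 12 mm wide, lies 52 to 60 mm above the bench. When locked, the lens is 38 mm to the side of the knob.
- vortex: bystander: cream vortex mixer, 124 mm diameter foot, 121 mm high; origin under its centre
- tipbox: bystander: pipette tip box 85 x 125 x 60 mm; origin under its centre
- slidebox: bystander: flat grey slide box 85 x 100 x 30 mm; origin under its centre
- reagent: bystander: glass bottle 70 mm diameter, 140 mm high; origin under its centre
- stop (a point): middle of the top edge of the end stop's face, 44 mm above the bench, at rail y = 102 mm: a steel block 75 mm wide and 20 mm thick across the rail. The carriage's front edge meets this face when home. Axes parallel to the rail's.

How it is judged:
By the outcome, as a careful person would: the job done as asked, in the order asked, and still so for the second after the job is handed in, with the robot touching nothing.
It also fails if it takes over 48 s, if anything falls off the work surface, if the arm or the gripper's body presses on something with over 40 N, if the wrist force passes 120 N, or if a joint passes its speed limit or range.

## Working session

There is one attempt and no reset: what is moved stays moved. The work goes in short steps, Python scripts to look and compute and a tool call to move; the robot and the scene stay as the last step left them, time stands still between calls to the robot, and variables do not carry over. Pictures are saved under pics/ and viewed, at most 10 in all, crops included, and the job is handed in when it is done.

Besides the shell and the picture viewer there is one more tool, called after "Request:" by a JSON object that holds its "fn" and its "kwargs", one argument or row to a line. carry_out: Moves the arm, as the interface text tells. Its arguments: {"type":"object","properties":{"moves":{"type":"array"}},"required":["moves"]}

```bash
mkdir -p pics
cat > h.py <<'E'
import numpy as np, cv2
from workcell import ctrl
def w(p,s): return s["R"].T@(np.array(p)-s["t"])
def save(s,n): cv2.imwrite("pics/"+n,s["img"][:,:,::-1])
def cloud(s):
    z=s["z_map"];v,u=np.mgrid[:400,:640];K=s["mtx"]
    P=np.stack([(u-K[0,2])/K[0,0]*z,(v-K[1,2])/K[1,1]*z,z],-1)
    return (P-s["t"])@s["R"]
E
python3 - <<'E'
from h import *
np.set_printoptions(precision=3,suppress=True)
st=ctrl.get_state();print(st["clock"],st["position"],st["eef_rot"],ctrl.tips_ahead)
for n in ["top","scene"]:
    s=ctrl.snapshot(n);save(s,n+".png")
    for k in ["rail","carriage","grip","lever","lever_pivot","lever_knob","stop","vortex","tipbox","slidebox","reagent"]:
        try:
            r=ctrl.recognise(k,s)
            for d in r[:2]: print(n,k,round(d["score"],2),w(d["location"],s))
        except Exception as e: print(k,e)
E
```

```text
0.0 [ 0.146 -0.556  0.257] [-3.14  -0.     0.257] 0.019
top rail 0.56 [ 0.555 -0.01   0.009]
top carriage 0.73 [ 0.566 -0.081  0.046]
top grip 0.89 [ 0.572 -0.078  0.044]
top lever 0.64 [ 0.504 -0.095  0.06 ]
top lever_pivot 0.61 [ 0.504 -0.093  0.057]
top lever_knob 0.75 [ 0.501 -0.094  0.059]
top stop 0.97 [ 0.549 -0.013  0.009]
top vortex 0.9 [ 0.623 -0.307  0.092]
top tipbox 0.78 [ 0.757 -0.065  0.057]
top tipbox 0.64 [ 0.57  -0.081  0.044]
top slidebox 0.8 [0.727 0.113 0.032]
top reagent 0.91 [0.462 0.261 0.097]
scene rail 0.62 [0.59  0.013 0.026]
scene carriage 0.64 [ 0.604 -0.052  0.07 ]
scene carriage 0.55 [ 0.659 -0.295  0.07 ]
scene grip 0.83 [ 0.604 -0.05   0.067]
scene lever 0.59 [ 0.483 -0.089  0.057]
scene lever_pivot 0.48 [ 0.484 -0.09   0.059]
scene lever_knob 0.63 [ 0.488 -0.093  0.059]
scene stop 0.97 [0.583 0.014 0.031]
scene vortex 0.92 [ 0.659 -0.295  0.067]
scene tipbox 0.78 [ 0.787 -0.054  0.056]
scene slidebox 0.58 [0.737 0.124 0.031]
scene reagent 0.72 [0.498 0.284 0.076]
scene reagent 0.43 [0.589 0.014 0.027]
```

View pics/top.png

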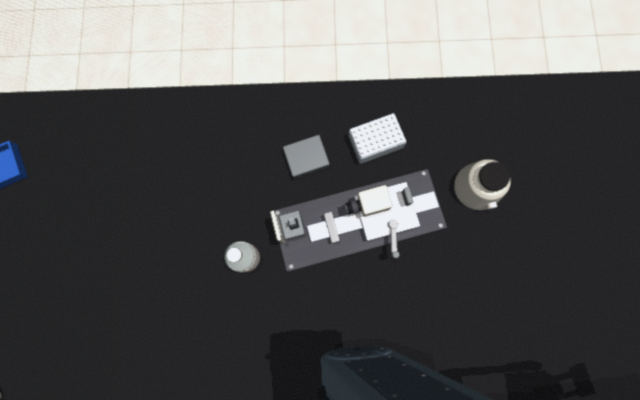

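View pics/scene.png

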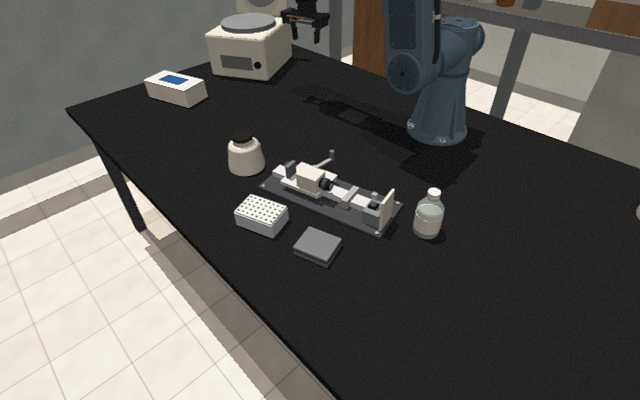

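Run:
```python
from h import *
np.set_printoptions(precision=3,suppress=True)
s=ctrl.snapshot("top");P=cloud(s)
np.save("P.npy",P)
for k in ["grip","lever"]:
    m=ctrl.outline_of(k,s)[0]["region"];v,u=np.nonzero(m);print(k,u.min(),u.max(),v.min(),v.max())
# height slices around carriage
box=(P[...,0]>.42)&(P[...,0]<.70)&(P[...,1]>-.24)&(P[...,1]<.27)
for lo,hi in [(.008,.016),(.028,.036),(.041,.050),(.052,.064),(.080,.088),(.088,.0935),(.0935,.102),(.105,.12)]:
    m=(box&(P[...,2]>lo)&(P[...,2]<hi)).astype(np.uint8)
    n,l,st,c=cv2.connectedComponentsWithStats(m)
    for i in range(1,n):
        if st[i,4]>25:
            q=P[l==i][:,:2].astype(np.float32);r=cv2.minAreaRect(q)
            print(lo,st[i],np.array(r[0]),np.array(r[1]),round(r[2],1),P[l==i][:,2].mean())
```

```text
grip 346 419 183 258
lever 389 398 220 257
0.008 [ 274  169  166  103 4132] [ 0.559 -0.015] [0.16  0.419] 13.7 0.011267807877412906
0.008 [396 207  51  35 726] [ 0.542 -0.168] [0.055 0.131] 13.9 0.011368779362804332
0.028 [290 164  34  13 145] [0.694 0.112] [0.028 0.083] 13.0 0.030073310885125455
0.028 [413 192  26  21 336] [ 0.595 -0.182] [0.04 0.06] 13.6 0.03122868797884518
0.028 [334 213  29  21 382] [0.547 0.012] [0.04  0.065] 13.4 0.031196754632637977
0.028 [308 221  22  20 284] [0.529 0.087] [0.04  0.048] 13.4 0.031400824510759234
0.041 [ 359  182   61   58 1490] [ 0.573 -0.084] [0.115 0.135] 14.3 0.045144091402855434
0.041 [324 212  16  30 207] [0.537 0.054] [0.074 0.02 ] 13.7 0.04330885776078497
0.052 [280 211  25  28 437] [0.544 0.152] [0.06  0.053] 13.8 0.05639334789500965
0.052 [389 219   9  37 187] [ 0.506 -0.095] [0.019 0.086] 89.5 0.059214397677065815
0.08 [346 200  17  13 131] [0.581 0.   ] [0.03  0.036] 17.7 0.0839741161550453
0.08 [392 251   8   7  38] [ 0.464 -0.095] [0.015 0.013] 39.0 0.08459004624265604
0.088 [404 187  10  17  71] [ 0.602 -0.131] [0.039 0.014] 13.0 0.09045748203660635
0.0935 [359 185  33  29 518] [ 0.593 -0.052] [0.055 0.069] 13.1 0.09549293673224381
0.0935 [239 243  13  26 108] [0.47  0.256] [0.058 0.028] 0.3 0.09739856546445055
0.105 [271 211  10  30 120] [0.537 0.182] [0.07 0.01] 14.0 0.11004718788477759
0.105 [238 246  10  20  93] [0.469 0.26 ] [0.02  0.043] 89.5 0.11036384924582388
```

The top view shows the carriage at (390,210), grip at (408,195), knob at (394,254) with the lever lying towards the robot, stop at (332,227) and stand at (277,226). The rail yaw is about 13.7°, so the tool is already nearly aligned with it. The vortex mixer stands behind the carriage at (483,185). I'll go above the area behind the grip with the fingers shut.

Request:
{"fn": "carry_out", "kwargs": {
  "moves": [
    [[0.99, -0.45, 0, 0, 0, 0, 1], [0.99, -0.45, 0, 0, 0, 0, 1], [0.99, -0.45, 0, 0, 0, 0, 1], [0.99, -0.45, 0, 0, 0, 0, 1], [0.99, -0.45, 0, 0, 0, 0, 1]]
  ]
}}

```text
clock: 1.85
position: [0.3158, -0.4176, 0.2579]
eef_rot: [3.141, -0.0, 0.256]
wrist_force: [0.6, -0.4, 0.8]
gripper_width: 0.0507
finger_force: 0.0
```

Request:
{"fn": "carry_out", "kwargs": {
  "moves": [
    [[0.99, -0.45, 0, 0, 0, 0, 1], [0.99, -0.45, 0, 0, 0, 0, 1], [0.99, -0.45, 0, 0, 0, 0, 1], [0.99, -0.45, 0, 0, 0, 0, 1], [0.99, -0.45, 0, 0, 0, 0, 1]]
  ]
}}

```text
clock: 2.35
position: [0.4846, -0.2802, 0.2579]
eef_rot: [3.141, -0.0, 0.257]
wrist_force: [0.4, -1.1, -0.2]
gripper_width: 0.0104
finger_force: 0.0
```

Request:
{"fn": "carry_out", "kwargs": {
  "moves": [
    [[0.9, -0.45, 0, 0, 0, 0, 1], [0.9, -0.45, 0, 0, 0, 0, 1], [0, 0, 0, 0, 0, 0, 1], [0, 0, 0, 0, 0, 0, 1]]
  ]
}}

```text
clock: 2.75
position: [0.5441, -0.2277, 0.2575]
eef_rot: [-3.141, 0.001, 0.259]
wrist_force: [-1.2, -1.3, 0.0]
gripper_width: 0.0004
finger_force: 0.0
```

```bash
cat >> h.py <<'E'
from scipy.spatial.transform import Rotation as Ro
def wcloud():
    st=ctrl.get_state();s=ctrl.snapshot("wrist")
    z=s["z_map"];v,u=np.mgrid[:400,:640];K=s["mtx"]
    P=np.stack([(u-K[0,2])/K[0,0]*z,(v-K[1,2])/K[1,1]*z,z],-1)
    M=s["mount"];P=P@M[:3,:3].T+M[:3,3]
    return s,P@Ro.from_euler("xyz",st["eef_rot"]).as_matrix().T+st["position"]
O=np.array([.5636,-.0551]);A=np.radians(13.7);B=np.array([[np.cos(A),np.sin(A)],[-np.sin(A),np.cos(A)]])
def slices(P,valid,L):
    Q=(P[...,:2]-O)@B.T
    box=valid&(abs(Q[...,0])<.13)&(Q[...,1]>-.18)&(Q[...,1]<.26)
    for lo,hi in L:
        n,l,st,c=cv2.connectedComponentsWithStats((box&(P[...,2]>lo)&(P[...,2]<hi)).astype(np.uint8))
        for i in range(1,n):
            if st[i,4]>60:
                r=cv2.minAreaRect(Q[l==i].astype(np.float32))
                print(lo,st[i],"local mm",np.round(np.array(r[0])*1e3),np.round(np.array(r[1])*1e3),round(r[2],1))
E
python3 - <<'E'
from h import *
s,P=wcloud();save(s,"w1.png")
slices(P,s["z_map"]>0,[(.028,.036),(.041,.050),(.054,.064),(.080,.0875),(.0875,.0935),(.0935,.102)])
E
```

```text
0.028 [  1  56  20  58 396] local mm [ 32. 182.] [59.  6.] 0.4
0.028 [  81   91   61   58 1551] local mm [-4. 75.] [62. 60.] 0.4
0.028 [  23   96   43   37 1281] local mm [  2. 152.] [39. 41.] 0.8
0.028 [ 265  101   56   38 2024] local mm [   2. -127.] [62. 40.] 90.0
0.041 [ 140   58  126  111 8160] local mm [  5. -29.] [115. 135.] 0.0
0.041 [  0  73  11  41 229] local mm [ 23. 181.] [ 5. 41.] 86.2
0.041 [  56   79   33   71 1383] local mm [  2. 113.] [22. 74.] 89.9
0.054 [197  59   9  57 203] local mm [ 32. -37.] [ 3. 54.] 88.6
0.054 [251  79   5  40  85] local mm [ 22. -89.] [ 2. 38.] 89.7
0.054 [ 186  141   29   79 1021] local mm [-64. -22.] [22. 89.] 72.5
0.08 [186  53  10  63 198] local mm [ 32. -37.] [ 4. 54.] 88.3
0.08 [ 78  65  35  37 694] local mm [32. 53.] [32. 31.] 85.4
0.08 [245  76   5  43  87] local mm [ 22. -89.] [ 2. 38.] 89.1
0.08 [173 214  17  16 198] local mm [-104.  -14.] [15. 15.] 6.2
0.0875 [174  51  18  65 237] local mm [ 30. -35.] [14. 56.] 77.0
0.0875 [ 89  72  16  20 215] local mm [32. 48.] [13. 16.] 87.9
0.0875 [231  74  17  45 663] local mm [ 22. -83.] [39. 14.] 0.5
0.0935 [ 106   49   84   67 4868] local mm [32. -3.] [69. 55.] 89.9
```

View pics/w1.png

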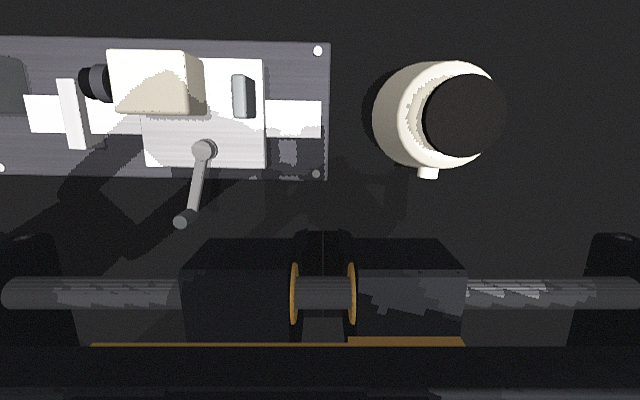

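The wrist view shows the grip at (243,96), box at (155,82), pivot at (203,150) and knob at (182,221). In rail mm, the grip is about (22,-83), the knob (-104,-14) and the carriage front edge +38, so 64 mm of travel remains. The lever is about 0.3 rad from fully open, well clear of the cam's bite.

Request:
{"fn": "carry_out", "kwargs": {
  "moves": [
    [[1, -0.42, 0, 0, 0, 0.025, 1], [1, -0.42, 0, 0, 0, 0, 1], [0, 0, 0.9, 0, 0, 0, 1], [0, 0, 0.9, 0, 0, 0, 1], [0, 0, 0, 0, 0, 0, 1]]
  ]
}}

```text
clock: 3.3
position: [0.6093, -0.1759, 0.18]
eef_rot: [-3.135, 0.008, 0.236]
wrist_force: [-0.4, -0.6, -1.5]
gripper_width: 0.0004
finger_force: 0.0
```

```bash
cat >> h.py <<'E'
def loc():
    st=ctrl.get_state();print(st["clock"],"local mm",np.round(B@(st["position"][:2]-O)*1e3,1),"z",np.round(st["position"][2],4),"yaw",np.round(st["eef_rot"],3),"F local",np.round(B@st["wrist_force"][:2],1),st["wrist_force"][2])
E
python3 -c "
from h import *
loc()"
```

```text
3.3 local mm [  15.7 -128.2] z 0.18 yaw [-3.135  0.008  0.236] F local [-0.5 -0.5] -1.5219645720137938
```

Request:
{"fn": "carry_out", "kwargs": {
  "moves": [
    [[0.13, 0, 0.7, 0, 0, 0, 1], [0, 0, 0.7, 0, 0, 0, 1], [0, 0, 0.7, 0, 0, 0, 1], [0, -0.25, 0, 0, 0, 0, 1], [0, -0.2, 0, 0, 0, 0, 1]]
  ]
}}

```text
clock: 3.8
position: [0.6139, -0.1579, 0.1032]
eef_rot: [3.141, -0.0, 0.236]
wrist_force: [0.7, 0.1, 0.8]
gripper_width: 0.0005
finger_force: 0.0
```

Request:
{"fn": "carry_out", "kwargs": {
  "moves": [
    [[0, -0.2, 0, 0, 0, 0, 1], [0, -0.2, 0, 0, 0, 0, 1], [0, -0.2, 0, 0, 0, 0, 1], [0, -0.2, 0, 0, 0, 0, 1], [0, 0, 0, 0, 0, 0, 1]]
  ]
}}

```text
clock: 4.3
position: [0.6064, -0.1249, 0.1021]
eef_rot: [-3.141, -0.0, 0.238]
wrist_force: [-0.3, -0.3, -0.1]
gripper_width: 0.0004
finger_force: 0.0
```

Run:
```python
from h import *
loc()
s,P=wcloud();save(s,"w2.png")
s=ctrl.snapshot("top");slices(cloud(s),s["z_map"]>0,[(.041,.050),(.054,.064),(.0935,.102)])
```

```text
4.3 local mm [ 25.  -77.9] z 0.1021 yaw [-3.141 -0.     0.238] F local [-0.4 -0.2] -0.058069695628937545
0.041 [325 212  15  31 198] local mm [ -0. 112.] [74. 19.] 0.4
0.041 [349 213  29  30 513] local mm [-23.  37.] [69. 70.] 76.4
0.054 [280 211  25  28 357] local mm [ 29. 207.] [59. 52.] 0.8
0.0935 [348 190  28  27 408] local mm [30. 31.] [54. 55.] 88.7
```

Request:
{"fn": "carry_out", "kwargs": {
  "moves": [
    [[0, -0.2, 0, 0, 0, 0, 1], [0, -0.2, 0, 0, 0, 0, 1], [0, -0.2, 0, 0, 0, 0, 1], [0, -0.1, 0, 0, 0, 0, 1], [0, 0, 0, 0, 0, 0, 1]]
  ]
}}

```text
clock: 4.9
position: [0.5996, -0.098, 0.1015]
eef_rot: [-3.14, 0.0, 0.238]
wrist_force: [-0.4, -0.1, 0.1]
gripper_width: 0.0003
finger_force: 0.0
```

Request:
{"fn": "carry_out", "kwargs": {
  "moves": [
    [[0, -0.05, 0, 0, 0, 0, 1], [0, -0.05, 0, 0, 0, 0, 1], [0, -0.03, 0, 0, 0, 0, 1], [0, 0, 0, 0, 0, 0, 1]]
  ]
}}

```text
clock: 5.3
position: [0.5987, -0.0941, 0.1017]
eef_rot: [-3.141, -0.0, 0.237]
wrist_force: [0.1, -1.0, -1.2]
gripper_width: 0.0001
finger_force: 0.5
```

```bash
python3 -c "
from h import *
loc()"
```

```text
5.3 local mm [ 24.9 -46.2] z 0.1017 yaw [-3.141 -0.     0.237] F local [-0.1 -1. ] -1.1561540353980786
```

Request:
{"fn": "carry_out", "kwargs": {
  "moves": [
    [[0, -0.05, 0, 0, 0, 0, 1], [0, -0.05, 0, 0, 0, 0, 1], [0, 0, 0, 0, 0, 0, 1]]
  ]
}}

```text
clock: 5.6
position: [0.5977, -0.0899, 0.1017]
eef_rot: [-3.141, 0.0, 0.237]
wrist_force: [-0.0, -1.2, -1.0]
gripper_width: 0.0009
finger_force: 0.4
```

Request:
{"fn": "carry_out", "kwargs": {
  "moves": [
    [[0, -0.05, 0, 0, 0, 0, 1], [0, -0.05, 0, 0, 0, 0, 1], [0, 0, 0, 0, 0, 0, 1]]
  ]
}}

```text
clock: 5.9
position: [0.5974, -0.0885, 0.1018]
eef_rot: [3.137, -0.001, 0.237]
wrist_force: [1.6, -9.4, -5.1]
gripper_width: 0.0001
finger_force: 5.0
```

Run:
```python
from h import *
loc()
s,P=wcloud();save(s,"w3.png")
s=ctrl.snapshot("top");save(s,"t3.png");slices(cloud(s),s["z_map"]>0,[(.041,.050),(.054,.064),(.080,.0935),(.0935,.102)])
```

```text
5.9 local mm [ 24.9 -40.5] z 0.1018 yaw [ 3.137e+00 -1.000e-03  2.370e-01] F local [-0.7 -9.5] -5.118392743779485
0.041 [327 218  33  29 576] local mm [-20.  88.] [79. 69.] 74.7
0.054 [280 211  25  28 367] local mm [ 30. 206.] [60. 53.] 0.6
0.08 [320 202  18  18 158] local mm [ 31. 109.] [30. 44.] 13.5
0.0935 [333 195  26  26 364] local mm [30. 70.] [49. 54.] 89.6
```

View pics/w3.png

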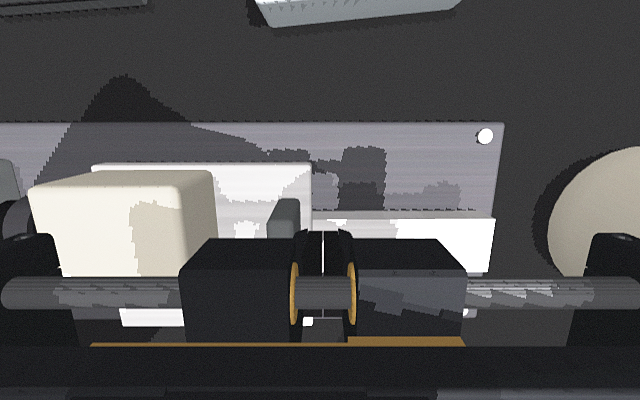

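Contact with the stop is clear from the 9.5 N reaction and the expected travel being used up. I'll give it a little more press, then back off, lift and look.

Request:
{"fn": "carry_out", "kwargs": {
  "moves": [
    [[0, -0.03, 0, 0, 0, 0, 1], [0, 0, 0, 0, 0, 0, 1], [0, 0.25, 0, 0, 0, 0, 1], [0, 0.25, -0.3, 0, 0, 0, 1], [0, 0, -0.9, 0, 0, 0, 1]]
  ]
}}

```text
clock: 6.5
position: [0.5991, -0.1048, 0.1473]
eef_rot: [-3.137, 0.006, 0.236]
wrist_force: [-1.1, -0.8, -0.1]
gripper_width: 0.0007
finger_force: 0.0
```

Request:
{"fn": "carry_out", "kwargs": {
  "moves": [
    [[0, 0, -1, 0, 0, 0, 1], [-0.8, -0.4, -0.9, 0, 0, 0, 1], [-0.9, -0.5, -0.2, 0, 0, 0, 1], [-0.9, -0.5, 0, 0, 0, 0, 1], [0, 0, 0, 0, 0, 0, 1]]
  ]
}}

```text
clock: 7.0
position: [0.4833, -0.0727, 0.2333]
eef_rot: [-3.139, 0.002, 0.238]
wrist_force: [0.9, 0.1, -0.3]
gripper_width: 0.0005
finger_force: 0.0
```

Run:
```python
from h import *
loc()
s,P=wcloud();save(s,"w4.png");slices(P,s["z_map"]>0,[(.041,.050),(.054,.064),(.0805,.0885),(.0885,.0935),(.0935,.102)])
```

```text
7.0 local mm [-82.2   2. ] z 0.2333 yaw [-3.139e+00  2.000e-03  2.380e-01] F local [ 0.9 -0.1] -0.2651941236517496
0.041 [ 96  31  50  67 398] local mm [ 21. 191.] [36. 75.] 52.4
0.041 [  202    30   159   123 11137] local mm [ 5. 46.] [156. 115.] 89.9
0.054 [ 57  19  15  24 168] local mm [ 58. 235.] [19.  4.] 2.8
0.054 [  73   28   65   69 3001] local mm [ 32. 206.] [51. 59.] 89.9
0.054 [ 68  63  16  39 273] local mm [ 14. 235.] [ 5. 33.] 88.6
0.054 [ 271  122   34   85 1107] local mm [-63.  41.] [21. 85.] 72.8
0.0805 [ 32  10  27  91 710] local mm [ 32. 235.] [ 5. 70.] 89.3
0.0805 [ 170   37   40   41 1074] local mm [ 32. 115.] [31. 33.] 0.4
0.0805 [ 82  48  18  19 129] local mm [ 29. 198.] [10. 17.] 50.2
0.0805 [265 203  17  16 215] local mm [-104.   51.] [15. 15.] 89.0
0.0885 [ 26   7  26  94 484] local mm [ 32. 235.] [ 6. 70.] 88.4
0.0885 [340  43  18  51 805] local mm [ 22. -18.] [14. 39.] 89.6
0.0885 [84 46  9 19 88] local mm [ 31. 196.] [ 6. 15.] 67.5
0.0885 [183  47  16  19 143] local mm [ 31. 112.] [12. 14.] 85.6
0.0885 [215  85  81   7 134] local mm [ 4. 60.] [ 5. 67.] 3.5
0.0935 [ 15   3  32  97 868] local mm [ 32. 235.] [ 6. 69.] 88.8
0.0935 [ 206   17   89   74 6171] local mm [32. 61.] [69. 54.] 89.9
0.0935 [ 68  44  20  20 167] local mm [ 29. 198.] [ 9. 18.] 46.7
```

View pics/w4.png

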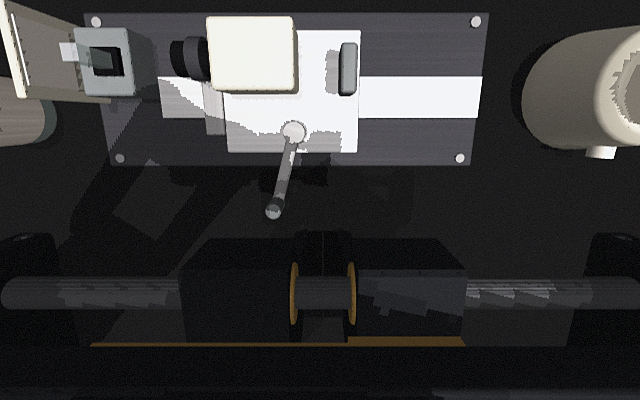

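The wrist view shows the carriage plate merged with the end stop (205–230, 90–130) as one 156 mm surface, which is the 135 mm plate plus the stop, so it is home. The knob at (273,211) is at rail (-104,51) mm, the pivot is about (-32,29), and the lever is still at about 0.3 rad. Next I'll go down behind the knob, turned square to the lever.

Request:
{"fn": "carry_out", "kwargs": {
  "moves": [
    [[-0.83, -0.33, 0, 0, 0, 0, 1], [0, 0, 0, 0, 0, 0.13, 1], [0, 0, 0.9, 0, 0, 0.13, 1], [0, 0, 0.9, 0, 0, 0.12, 1], [0, 0, 0.9, 0, 0, 0, 1]]
  ]
}}

```text
clock: 7.55
position: [0.4541, -0.0705, 0.1252]
eef_rot: [3.141, -0.003, -0.064]
wrist_force: [1.0, 0.1, -1.0]
gripper_width: 0.0004
finger_force: 0.0
```

Request:
{"fn": "carry_out", "kwargs": {
  "moves": [
    [[0, 0, 0.8, 0, 0, 0, 1], [0, 0, 0, 0, 0, 0, 1], [0, 0, 0, 0, 0, 0, 1]]
  ]
}}

```text
clock: 7.85
position: [0.4531, -0.0701, 0.0938]
eef_rot: [-3.141, 0.0, -0.061]
wrist_force: [0.5, 0.0, 0.2]
gripper_width: 0.0003
finger_force: 0.0
```

```bash
python3 -c "
from h import *
loc()"
```

```text
7.85 local mm [-111.    11.6] z 0.0938 yaw [-3.141  0.    -0.061] F local [ 0.5 -0.1] 0.22643981248752043
```

Request:
{"fn": "carry_out", "kwargs": {
  "moves": [
    [[-0.06, -0.17, 0.2, 0, 0, 0, 1], [-0.06, -0.17, 0, 0, 0, 0, 1], [-0.063, -0.229, 0, 0, 0, 0.153, 1], [-0.063, -0.229, 0, 0, 0, 0.153, 1], [0, 0, 0, 0, 0, 0, 1]]
  ]
}}

```text
clock: 8.35
position: [0.4457, -0.0361, 0.0861]
eef_rot: [-3.142, -0.002, -0.301]
wrist_force: [0.2, 0.1, 0.3]
gripper_width: 0.0004
finger_force: 0.0
```

```bash
cat >> h.py <<'E'
def arc():
    loc();st=ctrl.get_state();a=A-st["eef_rot"][2];t=np.array([np.sin(a),np.cos(a)]);l=np.array([-np.cos(a),np.sin(a)])
    d=B@(st["position"][:2]-O)-np.array([-.0323,.029])
    print("tool angle",a.round(3),"along lever mm",(d@l*1e3).round(1),"tangent",(d@t*1e3).round(1))
E
python3 - <<'E'
from h import *
arc()
s,P=wcloud();save(s,"w5.png");slices(P,s["z_map"]>0,[(.054,.064),(.0805,.0885)])
E
```

```text
8.35 local mm [-110.1   46.3] z 0.0861 yaw [-3.142e+00 -2.000e-03 -3.010e-01] F local [0.2 0.1] 0.3188974960949832
tool angle 0.54 along lever mm 75.6 tangent -25.1
0.054 [ 110    0  122   99 1307] local mm [ 5. 60.] [10. 69.] 7.2
0.054 [ 244   72   51  167 4463] local mm [-59.  48.] [22. 83.] 58.9
0.0805 [  68    0  145   95 1678] local mm [ 4. 62.] [68.  2.] 89.7
0.0805 [   0   27   43   73 1670] local mm [ 24. 109.] [16. 28.] 37.9
0.0805 [296 239  55  38 464] local mm [-103.   45.] [20. 21.] 21.9
```

View pics/w5.png

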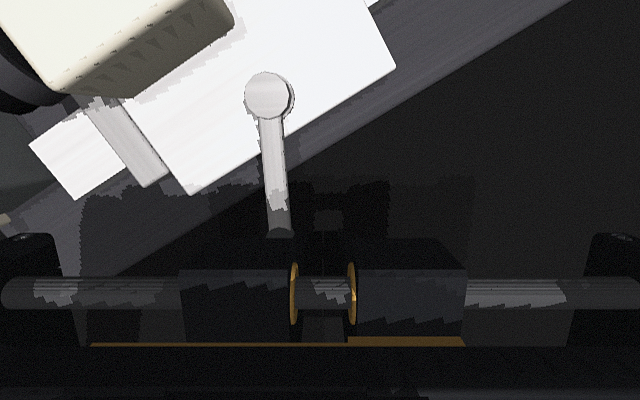

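The wrist view shows the lever at (275,160), square to the fingers and following them at about 0.54 rad. I'll continue the arc.

Request:
{"fn": "carry_out", "kwargs": {
  "moves": [
    [[-0.063, -0.229, 0, 0, 0, 0.153, 1], [-0.063, -0.229, 0, 0, 0, 0.153, 1], [-0.063, -0.229, 0, 0, 0, 0.153, 1], [-0.063, -0.229, 0, 0, 0, 0.153, 1], [0, 0, 0, 0, 0, 0, 1]]
  ]
}}

```text
clock: 8.9
position: [0.4538, 0.0002, 0.0857]
eef_rot: [-3.141, -0.001, -0.779]
wrist_force: [-0.1, 0.2, 0.5]
gripper_width: 0.0002
finger_force: 0.0
```

```bash
python3 -c "
from h import *
arc()"
```

```text
8.9 local mm [-93.6  79.7] z 0.0857 yaw [-3.141e+00 -1.000e-03 -7.790e-01] F local [-0.1  0.3] 0.4560224426160972
tool angle 1.019 along lever mm 75.3 tangent -25.6
```

Request:
{"fn": "carry_out", "kwargs": {
  "moves": [
    [[-0.063, -0.229, 0, 0, 0, 0.153, 1], [-0.063, -0.229, 0, 0, 0, 0.153, 1], [-0.063, -0.229, 0, 0, 0, 0.153, 1], [0, 0, 0, 0, 0, 0, 1]]
  ]
}}

```text
clock: 9.3
position: [0.4704, 0.0227, 0.0853]
eef_rot: [-3.141, 0.0, -1.138]
wrist_force: [0.9, -0.4, 0.2]
gripper_width: 0.0002
finger_force: 0.1
```

Request:
{"fn": "carry_out", "kwargs": {
  "moves": [
    [[-0.063, -0.229, 0, 0, 0, 0.153, 1], [-0.03, -0.13, 0, 0, 0, 0.076, 1], [0, 0, 0, 0, 0, 0, 1]]
  ]
}}

```text
clock: 9.6
position: [0.4817, 0.0313, 0.0851]
eef_rot: [3.141, 0.001, -1.317]
wrist_force: [-0.7, 0.7, 0.7]
gripper_width: 0.0003
finger_force: 0.7
```

```bash
python3 -c "
from h import *
arc()"
```

```text
9.6 local mm [-59.1 103.4] z 0.0851 yaw [ 3.141e+00  1.000e-03 -1.317e+00] F local [-0.5  0.8] 0.7499420898563449
tool angle 1.556 along lever mm 74.8 tangent -25.6
```

Request:
{"fn": "carry_out", "kwargs": {
  "moves": [
    [[0, -0.08, 0, 0, 0, 0.05, 1], [0, -0.05, 0, 0, 0, 0, 1], [0, 0, 0, 0, 0, 0, 1]]
  ]
}}

```text
clock: 9.9
position: [0.4864, 0.0325, 0.0849]
eef_rot: [3.14, 0.001, -1.357]
wrist_force: [-4.0, 2.7, 0.2]
gripper_width: 0.0005
finger_force: 1.5
```

Run:
```python
from h import *
arc()
s,P=wcloud();save(s,"w6.png")
```

```text
9.9 local mm [-54.3 103.4] z 0.0849 yaw [ 3.140e+00  1.000e-03 -1.357e+00] F local [-3.2  3.6] 0.18087522324479086
tool angle 1.596 along lever mm 73.8 tangent -23.9
```

View pics/w6.png

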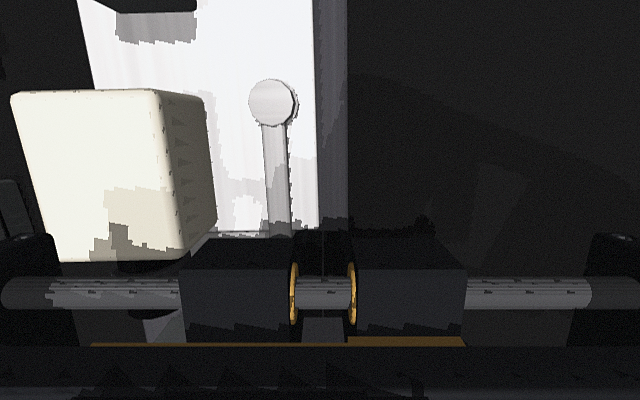

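The wrist view shows the lever at (275,180) almost parallel to the carriage edge, with the force only starting to rise. I'll press on until it meets the stop.

Request:
{"fn": "carry_out", "kwargs": {
  "moves": [
    [[0, -0.05, 0, 0, 0, 0, 1], [0, -0.04, 0, 0, 0, 0, 1], [0, 0, 0, 0, 0, 0, 1]]
  ]
}}

```text
clock: 10.25
position: [0.4888, 0.0332, 0.0847]
eef_rot: [3.137, 0.001, -1.359]
wrist_force: [-8.9, 0.1, 4.5]
gripper_width: 0.0004
finger_force: 4.9
```

```bash
python3 -c "
from h import *
arc()"
```

```text
10.25 local mm [-51.7 103.5] z 0.0847 yaw [ 3.137e+00  1.000e-03 -1.359e+00] F local [-8.6  2.2] 4.505368253698502
tool angle 1.598 along lever mm 73.9 tangent -21.5
```

Request:
{"fn": "carry_out", "kwargs": {
  "moves": [
    [[0, -0.06, 0, 0, 0, 0, 1], [0, -0.05, 0, 0, 0, 0, 1], [0, 0, 0, 0, 0, 0, 1]]
  ]
}}

```text
clock: 10.55
position: [0.4895, 0.0336, 0.0844]
eef_rot: [3.128, 0.002, -1.358]
wrist_force: [-25.2, -6.0, 19.6]
gripper_width: 0.0001
finger_force: 14.2
```

```bash
python3 -c "
from h import *
arc()"
```

```text
10.55 local mm [-51.  103.7] z 0.0844 yaw [ 3.128e+00  2.000e-03 -1.358e+00] F local [-25.9   0.2] 19.6226343590702
tool angle 1.597 along lever mm 74.2 tangent -20.6
```

26 N with almost no motion means the lever is against its stop. I'll back off, lift and check.

Request:
{"fn": "carry_out", "kwargs": {
  "moves": [
    [[0, 0.25, 0, 0, 0, 0, 1], [0, 0.5, 0, 0, 0, 0, 1], [0, 0.2, -0.8, 0, 0, 0, 1], [0, 0, -1, 0, 0, 0, 1], [0, 0, -1, 0, 0, 0, 1]]
  ]
}}

```text
clock: 11.05
position: [0.4581, 0.0258, 0.1988]
eef_rot: [-3.14, -0.001, -1.36]
wrist_force: [0.1, -0.4, 0.3]
gripper_width: 0.0004
finger_force: 0.0
```

Request:
{"fn": "carry_out", "kwargs": {
  "moves": [
    [[-0.8, 0.8, -0.5, 0, 0, 0, 1], [-0.8, 0.8, 0, 0, 0, 0, 1], [0, 0.8, 0, 0, 0, 0, 1], [0, 0, 0, 0, 0, 0, 1]]
  ]
}}

```text
clock: 11.45
position: [0.3487, 0.0693, 0.2174]
eef_rot: [-3.139, -0.001, -1.359]
wrist_force: [0.6, -0.1, -1.1]
gripper_width: 0.0004
finger_force: 0.0
```

Run:
```python
from h import *
loc()
s,P=wcloud();save(s,"w7.png");slices(P,s["z_map"]>0,[(.041,.050),(.054,.064),(.0805,.0885)])
s=ctrl.snapshot("top");save(s,"t7.png");slices(cloud(s),s["z_map"]>0,[(.041,.050),(.052,.064),(.080,.0885),(.0935,.102)])
```

```text
11.45 local mm [-179.3  171.7] z 0.2174 yaw [-3.139e+00 -1.000e-03 -1.359e+00] F local [ 0.6 -0.2] -1.1066244060555281
0.041 [  42    0  148  119 7285] local mm [ 4. 52.] [116. 102.] 0.1
0.041 [ 101  118   75   23 1026] local mm [ -1. 114.] [20. 70.] 89.9
0.041 [ 89 197  67  47 346] local mm [ 19. 193.] [37. 75.] 49.1
0.041 [ 96 245  66   9 165] local mm [ 31. 236.] [ 8. 69.] 84.1
0.054 [ 131   16   38  115 1839] local mm [-34.  68.] [22. 93.] 2.9
0.054 [ 98  26  24  86 621] local mm [ 5. 63.] [69.  5.] 87.3
0.054 [  82  200   68   48 2203] local mm [ 32. 206.] [49. 61.] 90.0
0.054 [ 83 250  73  10 237] local mm [ 31. 236.] [ 8. 69.] 83.8
0.0805 [ 74  17  27  94 674] local mm [ 5. 62.] [69.  5.] 88.4
0.0805 [  54  111   39   44 1140] local mm [ 30. 115.] [36. 30.] 89.7
0.0805 [132 112  22  20 330] local mm [-30. 107.] [15. 16.] 10.6
0.0805 [ 82 222  22  16 132] local mm [ 29. 198.] [10. 18.] 46.8
0.0805 [ 62 260  80  12 312] local mm [ 31. 236.] [ 8. 70.] 84.6
0.041 [ 326  189   69   58 1556] local mm [ 2. 44.] [115. 156.] 0.0
0.052 [280 211  25  28 435] local mm [ 30. 206.] [53. 60.] 89.4
0.052 [340 226  33  15 182] local mm [-33.  60.] [82. 21.] 88.7
0.08 [320 207  16  13 127] local mm [ 30. 112.] [30. 35.] 3.6
0.0935 [333 192  33  29 511] local mm [30. 60.] [69. 54.] 89.5
```

View pics/w7.png

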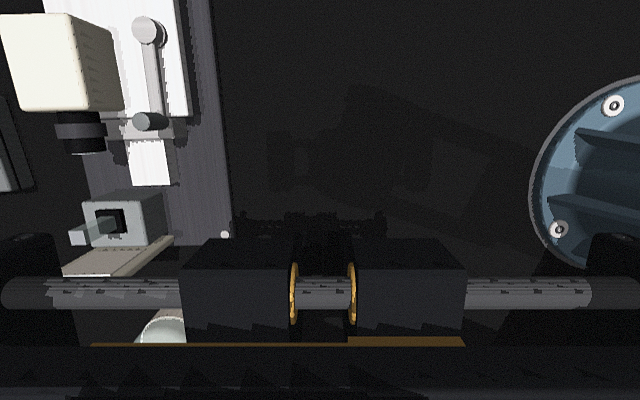

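View pics/t7.png

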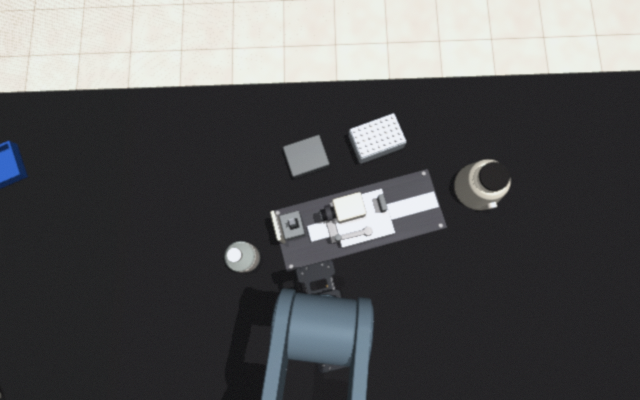

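Both views agree. The carriage is flush with the stop at (335,230) in the top view, and the lever lies along the rail with its knob at (338,236). The bystanders are at the same pixels as before and the arm is clear.

```bash
python3 -c "
from h import *
print(ctrl.job_done())"
```

```text
the job is handed in; nothing more can be done
None
```

The carriage is home against the end stop, the clamp lever is swung fully round to its locked stop, the arm is clear and the bystanders are unmoved; the job was handed in at about 11.5 s on the robot's clock, with no verdict returned.

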